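Close a bow-lid pressure cooker

ROBOT

A 6-joint arm with a two-finger parallel gripper is mounted at the origin on the work surface. World frame = base frame: x ahead of the robot, y to its left, z up, the work surface at z = 0. Lengths are in m, angles in rad, forces in N, time in s.
With the tool pointing down it reaches from about 0.275 to 0.825 m from the base axis. Payload 5.2 kg.
Tool frame: the origin (TCP) lies midway between the tips of the shut fingers; the grasp point (between the pads) lies 19 mm behind it (grip_depth is the distance from the TCP to the grasp point, in m); z points along the fingers, y is the line along which they close (so a half turn about z gives the same grasp; the last joint's range is limited). The gripper opens to 93 mm and grips with 3 to 60 N. Pads are 15 mm wide; open, the fingers measure 128 mm over their backs; the gripper's body (75 mm by 188 mm) begins 65 mm behind the grasp point.
Start: joints at [-1.353, 0.259, 1.535, -0, 1.348, -0.203], TCP at [0.225, -0.502, 0.219] pointing down, gripper open.
Joint ranges: [-3.14, 3.14], [-0.91, 2.08], [0.19, 2.58], [-1.22, 4.36], [0.22, 2.71], [-3.12, 3.12]. Speed limits (rad/s): [2.57, 2.57, 3.14, 3.14, 3.14, 3.14].

INTERFACE

Orientations are given as a rotation vector (axis times angle).
In Python, from bench import get_obs, snapshot, close_job, grip_depth gives the robot as it stands.
- The arm moves only by the tool arm_command, never from a script. Its argument "motion" is a list of rows, each a list of 3 entries, a list of its own where there are three numbers: the shift along the tool's x, y, z in units of 30 mm (1.0 is 30 mm), then the turn about the tool's z in units of 5 degrees (1.0 is 5 degrees), then the opening, from 0 (shut) to 1 (fully open). A call has 1 to 5 rows; each row shifts and turns the commanded pose from where the row before left it, along the tool's axes as they then stand; what a row does not reach is not made up. A row lasts 1/8 s, in which the tool goes at most 62.5 mm and 10.7 degrees, less where a joint would pass 70% of its speed; a pose out of reach is approached as far as the arm can. A call is refused whole if a number of a shift passes 1 or a number of a turn 1, either way. A call with a gripper value outside its range is refused whole. The fingers move at their own pace and stop on an object; the grip force is fixed at half the most. Time passes only in rows, so rows that do not move let the fingers close. It gives the time, the measured TCP pose, the force, the opening and the grip force at its end, in the units of the state.
- get_obs(): the state, without advancing time (a new reading comes with each control period).
- snapshot(name): name is "scene" or "top" or "wrist"; returns a dict with "frame" (400x640x3 uint8, blue, green, red), "depth" (400x640 float32, m along the optical axis (not along the pixel's ray), 0 where there is no reading), "vfov" (degrees; the focal length in pixels is half the picture's height over the tangent of half this angle, whatever the lens; pixels are square), "cx", "cy" (the principal point, pixels), "xyz" and "rotation" of the camera in the world. Camera axes: x right, y up, looking along -z (the intrinsics and any distortion apply to the point x, -y, -z); pixel columns grow to the right and rows downward; lengths in m; the calibration is good to about 2 mm. A picture is of the moment at which its call begins.
- close_job(): hands the job in; it is judged then, once.
The state is a dict: "clock": time; "q": joint angles; "joint_velocities": joint speeds; "joint_efforts": joint torques, N m; "tcp_pos": TCP position; "tcp_rot": TCP orientation; "force": force on the tool from outside, world axes, zero at the start; "torque": the same for the moment, N m; "width": finger opening in m; "grasp_force": force on a finger pad.
Only numpy, scipy, OpenCV 4.12 (cv2) and the standard library are available. Lean on these libraries where they do the work, as an engineer would, in place of code of your own. Each camera call takes 0.05 s, during which the arm holds its last target. There are 200 camera calls.

TASK

Close the pressure cooker for cooking. Swing the steel bow clockwise until it is fully home against the stops, with its claws under the pot's two lugs; only then turn the black knob clockwise until the screw's foot just touches the lid, and from there give it half a turn more, to within about an eighth of a turn and without ever over-tightening it. Leave the things around it where they are.

Things in the scene. Friction and masses are not known exactly. Their poses are not given: they have to be found in the camera images.
- cooker: pressure cooker pot on a cork trivet: steel, 226 mm across the rim, 142 mm high, heavy, cannot be moved. Origin: centre of its underside; z up; its x axis runs through two lugs, small ledges under the rim at +x and -x, each with an upright stop tab (top 146 mm up, 140 mm out) at its clockwise end. Black loop handles at +y and -y, 103 mm up, reach 160 mm out
- lid: steel lid, 226 mm across, on a rubber gasket. Origin: middle of the pot's rim, fixed to the pot, z up. Over the table its brim's top lies 151 to 155 mm and its flat middle 171 to 175 mm, differing from pot to pot (not measured). A valve (top up to 194 mm) stands on it 66 mm from the centre, 2.25 rad counter-clockwise from the cooker's x axis
- bow (a joint): angle (rad) of the bow about the pot's upright centre line: a steel strap 26 mm wide, 6 mm thick, across the lid, a leg and claw at each end, 134 mm out. 0: home, along the cooker's x axis, legs at the stops (hard), claws under the lugs. Grows counter-clockwise from above; starts at 0.65 to 1.15. Stays where left; takes 0.3 Nm to swing (3.5 N at bow_arm); the knob rides round with it
- bow_arm (a point): point on top of one arm of the bow, mid-width, 90 mm from the pot's centre, 188 mm above the table; x points outwards along the arm, z up. Here the strap lies 180 to 188 mm up and the lid below is at most 166 mm up. Both sides of the arm are free. The other arm is the same, half a turn round
- knob (a joint): turn (rad) of the screw's wing knob relative to the bow; grows clockwise from above; starts at 0 to 0.6. Screw and knob sink 5 mm a turn. Before touch it turns freely at 0.1 Nm (2.4 N at a wing). Touch comes some 0.9 to 5.9 rad after the start and cannot be seen in this number: the torque then rises in about 0.4 rad to some 0.35 Nm (8 N) and evenly on to some 0.7 Nm (16 N) half a turn after touch
- knob_wing (a point): middle of one wing of the knob, 42 mm from the upright axis (the pot's centre line), at mid-height: 223 mm above the table at knob value 0; x points outwards along the wing, z up. Black plastic knob: hub 36 mm across, top 14 mm above this point; two wings 18 mm wide and 22 mm high, 110 mm tip to tip; this one has a grey rib on top. Free all round; the bow's strap below is 194 mm up at its top
- spindle: steel screw carried by the bow, with a pressing foot (disc 66 mm across) under the bow; sinks as the knob turns and stays where left. Origin: middle of the foot's underside, z up. If a push on the knob is stopped and kept on, part of its force stays to be felt: under 3 N at a wing while free, usually 4 N or more once the foot presses the lid
- bowl: bystander: red plastic bowl, 200 mm across, 85 mm high; origin under its centre
- tub: bystander: open white plastic tub, 260 x 180 x 80 mm; origin under its centre, x along its length
- jar: bystander: closed glass jar, 72 mm across, 100 mm high; origin under its centre
- spoon: bystander: steel spoon 200 mm long, lying on the table; origin under its middle, x along it

How it is judged:
By the outcome, as a careful person would: the job done as asked, in the order asked, and still so for the second after the job is handed in, with the robot touching nothing.
It also fails if it takes over 64 s, if anything falls off the work surface, if the arm or the gripper's body presses on something with over 40 N, if the wrist force passes 120 N, or if a joint passes its speed limit or range.

## Working session

There is one attempt and no reset: what is moved stays moved. The work goes in short steps, Python scripts to look and compute and a tool call to move; the robot and the scene stay as the last step left them, time stands still between calls to the robot, and variables do not carry over. Pictures are saved under pics/ and viewed, at most 10 in all, crops included, and the job is handed in when it is done.

Besides the shell and the picture viewer there is one more tool, called after "Call:" as name(argument=value, ...), one argument or row to a line, values as JSON. arm_command: Moves the arm, as the interface text tells. Its arguments: {"type":"object","properties":{"motion":{"type":"array"}},"required":["motion"]}

```bash
ls; mkdir -p pics
cat > h.py <<'E'
import numpy as np, cv2
from bench import get_obs, snapshot, close_job, grip_depth
def f(s): return 200/np.tan(np.radians(s['vfov'])/2)
def ray(s,u,v):
    F=f(s); d=np.array([(u-s['cx'])/F,-(v-s['cy'])/F,-1.0])
    return np.array(s['xyz']),np.array(s['rotation']).reshape(3,3)@d
def onz(s,u,v,z):
    o,d=ray(s,u,v); return o+d*(z-o[2])/d[2]
def cloud(s):
    F=f(s); v,u=np.mgrid[0:400,0:640]; D=s['depth']
    P=np.stack([(u-s['cx'])/F*D,-(v-s['cy'])/F*D,-D],-1)
    return P@np.array(s['rotation']).reshape(3,3).T+np.array(s['xyz'])
E
python3 - <<'E'
from h import *
a=snapshot('top');b=snapshot('scene')
cv2.imwrite('pics/a.png',a['frame']);cv2.imwrite('pics/b.png',b['frame'])
for s in(a,b): print({k:v for k,v in s.items() if k not in('frame','depth')})
o=get_obs();print(o,grip_depth)
np.savez('pics/a.npz',**a);np.savez('pics/b.npz',**b)
E
```

```text
pics
{'vfov': 50.6720686177628, 'cx': 321.08539545249124, 'cy': 196.25978219429035, 'xyz': array([ 0.35873056, -0.00515865,  1.37745867]), 'rotation': array([ 0.17052294, -0.17437737, -1.64449341])}
{'vfov': 55.23574053065294, 'cx': 323.2867890389979, 'cy': 195.73699932321642, 'xyz': array([ 1.30865523, -0.48649383,  0.65498245]), 'rotation': array([0.94489423, 0.46777289, 0.8890932 ])}
{'clock': 0.1, 'q': array([-1.35278272e+00,  2.59275997e-01,  1.53592688e+00, -1.91648330e-06,
        1.34799114e+00, -2.02784850e-01]), 'joint_velocities': array([ 1.25447336e-03, -7.47930609e-04, -3.11121957e-03, -3.46288290e-04,
        8.37975413e-05, -7.33930057e-04]), 'joint_efforts': array([ 2.54136270e-03, -4.38210511e+01, -2.84644496e+01,  7.21895671e-02,
        3.62266030e-02, -4.56209261e-05]), 'tcp_pos': array([ 0.22459448, -0.50154168,  0.21791644]), 'tcp_rot': array([-3.07074691e+00, -6.55788913e-01,  2.20773055e-05]), 'force': array([ 0.26685218, -0.41594225,  0.29535494]), 'torque': array([-0.00105573,  0.0672878 ,  0.0110974 ]), 'grasp_force': 0.0, 'width': 0.09299947719539205} 0.0188
```

View pics/a.png

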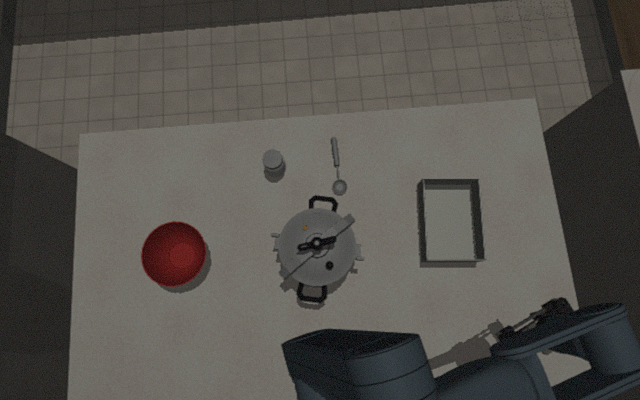

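View pics/b.png

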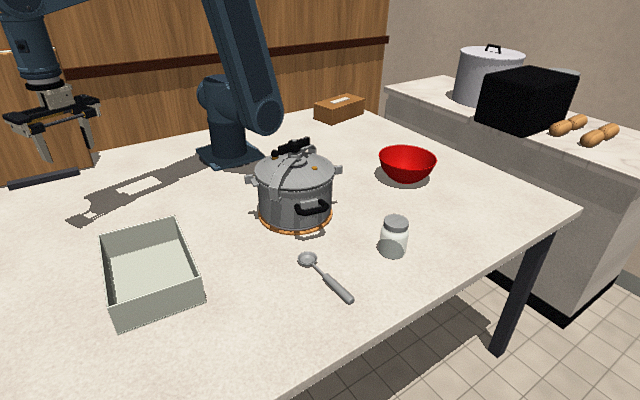

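The top view shows the cooker at about (318,247). The bow runs from (286,280) to (353,218), the handles are at (323,203) and (312,293), and the valve is at (329,266). The tub is on the right, the bowl on the left, and the jar and spoon are above.

```bash
python3 - <<'E'
s=open('h.py').read().replace("np.array(s['rotation']).reshape(3,3)","cv2.Rodrigues(np.array(s['rotation']))[0]")
open('h.py','w').write(s)
E
python3 - <<'E'
from h import *
a=dict(np.load('pics/a.npz'))
c=cv2.resize(a['frame'][185:310,250:385],None,fx=5.5,fy=4.6*1.1957,interpolation=cv2.INTER_CUBIC)
c=cv2.resize(a['frame'][190:305,255:385],None,fx=5,fy=5,interpolation=cv2.INTER_CUBIC);cv2.imwrite('pics/c.png',np.clip(c*1.8,0,255).astype(np.uint8))
for n,(u,v,z) in dict(h1=(323,203,.11),h2=(312,293,.11),c=(318,247,.15),k=(317,243,.23),b1=(286,280,.18),b2=(353,218,.18),valve=(329,266,.19),jar=(273,158,.1),spoon=(339,187,0)).items(): print(n,onz(a,u,v,z))
P=cloud(a); m=(P[...,2]>.2)&(np.hypot(P[...,0]-P[247,318,0],P[...,1]-P[247,318,1])<.1)
print(P[m].mean(0),P[m].max(0),P[247,340],P[150,200])
E
```

```text
h1 [ 0.61650703 -0.02373447  0.11      ]
h2 [0.35134686 0.03011141 0.11      ]
c [0.47981333 0.0018484  0.15      ]
k [0.48294409 0.00324796 0.23      ]
b1 [0.39270984 0.09763423 0.18      ]
b2 [ 0.55149746 -0.10493394  0.18      ]
valve [ 0.42092285 -0.02469964  0.19      ]
jar [0.77614627 0.12194574 0.1       ]
spoon [ 0.68910412 -0.08328201  0.        ]
[0.48200967 0.00350482 0.2321412 ] [0.5019543  0.05576239 0.2432574 ] [ 0.47293812 -0.06086204  0.16831917] [0.85765496 0.37966312 0.0009619 ]
```

View pics/c.png

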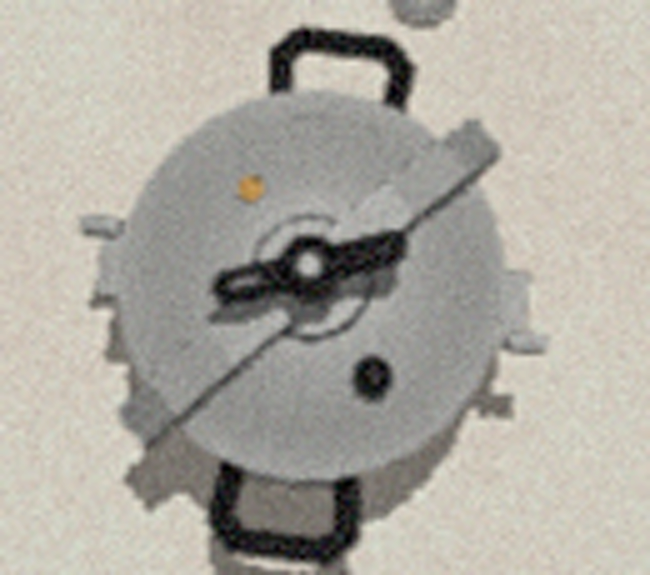

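The enlarged crop shows the stops at (100,225) and (527,342), the strap ends at (480,140) and (150,460), and the ribbed wing on the left at about (235,287). The cooker centre is about (0.4825, 0.0035), and its x axis points about 78° in the world. The bow arm near the robot lies at about 128°, so the bow value is roughly 0.87. I'll go above that arm's counter-clockwise side with the fingers shut.

Call:
arm_command(
  motion=[
    [[0.8, -0.9, -0.9], 0, 0],
    [[0.8, -1, -0.9], 0, 0],
    [[0.9, -1, -0.6], 0, 0],
    [[0.9, -1, 0], 0, 0],
    [[0.9, -1, 0], 0, 0],
  ],
)

```text
clock: 0.72
tcp_pos: [0.2826, -0.3138, 0.2906]
tcp_rot: [3.072, 0.656, 0.0]
force: [0.7, 0.1, 0.2]
width: 0.0477
grasp_force: 0.0
```

Call:
arm_command(
  motion=[
    [[0.9, -1, 0], 0, 0],
    [[0.9, -1, 0], 0, 0],
    [[0.9, -1, 0], 0, 0],
    [[0.9, -1, 0], 0, 0],
    [[0.9, -1, 0], 0, 0],
  ],
)

```text
clock: 1.35
tcp_pos: [0.3443, -0.1217, 0.2905]
tcp_rot: [-3.072, -0.656, 0.0]
force: [-0.1, 0.3, -0.2]
width: 0.001
grasp_force: 0.0
```

Call:
arm_command(
  motion=[
    [[0.8, -1, 0], 0, 0],
    [[0.8, -1, 0], 0, 0],
    [[0.8, -1, 0], 0, 0],
    [[0.8, -0.8, 0], 0, 0],
    [[0, 0, 0], 0, 0],
  ],
)

```text
clock: 1.98
tcp_pos: [0.3854, 0.0219, 0.2903]
tcp_rot: [-3.07, -0.662, 0.001]
force: [0.4, -0.7, -0.3]
width: 0.0001
grasp_force: 0.0
```

Run:
```python
from h import *
s=snapshot('wrist');cv2.imwrite('pics/d.png',s['frame']);np.savez('pics/d.npz',**s)
t=snapshot('top');np.savez('pics/t.npz',**t)
c=cv2.resize(t['frame'][185:310,250:385],None,fx=4,fy=4,interpolation=cv2.INTER_CUBIC);cv2.imwrite('pics/e.png',np.clip(c*1.8,0,255).astype(np.uint8))
o=get_obs();print(o['tcp_pos'],o['tcp_rot'],o['force'],s['xyz'],o['width'],o['q'],o['clock'])
```

```text
[0.38504905 0.02012571 0.29033855] [ 3.07173916e+00  6.58148754e-01 -1.60488214e-03] [-0.39583486 -0.9618805   0.63323903] [0.44940587 0.05130118 0.45606869] 0.00043558413305007116 [-2.38688752e-01 -9.26725975e-02  1.74959234e+00 -5.69619696e-04
  1.48553351e+00  9.10020125e-01] 2.075
```

View pics/d.png

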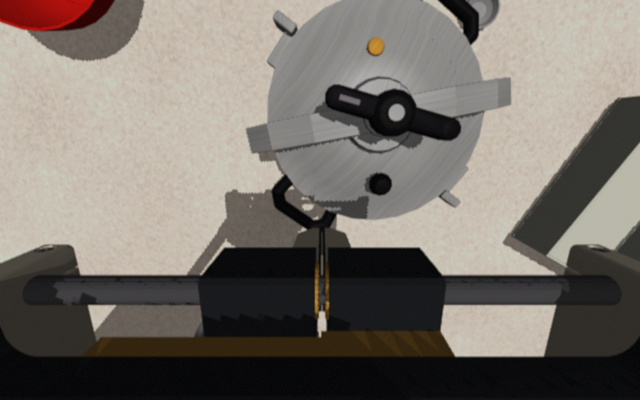

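The wrist view shows the hub at (397,112), the strap's midline running from about (305,139) to (480,97), the stop tabs at (285,22) and (450,198), the ribbed wing at (348,99), and the valve at (380,184).

Run:
```python
from h import *
s=dict(np.load('pics/d.npz'))
p={n:onz(s,u,v,z)[:2] for n,(u,v,z) in dict(hub=(397,112,.237),a1=(300,138,.188),a2=(480,97,.188),s1=(285,22,.146),s2=(450,198,.146),rib=(348,99,.234),w2=(450,127,.234),valve=(380,184,.192),bolt=(397,112,.245)).items()}
for n in p: print(n,p[n].round(4))
C=p['hub']
for n in p: d=p[n]-C; print(n,np.hypot(*d).round(4),np.degrees(np.arctan2(d[1],d[0])).round(1))
print((p['s1']+p['s2'])/2,(p['w2']+p['rib'])/2)
P=cloud(s); print([P[v,u].round(4) for u,v in((397,112),(320,135),(380,184),(348,99),(430,70),(390,200))])
```

```text
hub [0.4827 0.0046]
a1 [0.4321 0.0659]
a2 [ 0.5325 -0.068 ]
s1 [0.5256 0.1256]
s2 [ 0.4386 -0.1146]
rib [0.4762 0.0419]
w2 [ 0.4902 -0.0383]
valve [ 0.4244 -0.0215]
bolt [0.4815 0.0063]
hub 0.0 0.0
a1 0.0795 129.5
a2 0.088 -55.6
s1 0.1283 70.5
s2 0.1271 -110.3
rib 0.0378 99.9
w2 0.0436 -80.0
valve 0.0638 -155.9
bolt 0.0021 125.5
[0.48211836 0.0054765 ] [0.48321028 0.00178444]
[array([0.4825, 0.0049, 0.2381]), array([0.4425, 0.05  , 0.1929]), array([ 0.4243, -0.0219,  0.1905]), array([0.4762, 0.0419, 0.2342]), array([ 0.5403, -0.0211,  0.1659]), array([ 0.4097, -0.0493,  0.1577])]
```

Call:
arm_command(
  motion=[
    [[0.9, -0.85, 0], 0, 0],
    [[0, 0, 1], 0, 0],
    [[0, 0, 1], 0, 0],
    [[0, 0, 1], 0, 0],
    [[0, 0, 0.85], 0, 0],
  ],
)

```text
clock: 2.7
tcp_pos: [0.3991, 0.0532, 0.174]
tcp_rot: [3.073, 0.653, -0.001]
force: [0.6, -0.8, -0.0]
width: 0.0005
grasp_force: 0.0
```

Call:
arm_command(
  motion=[
    [[0.29, -0.17, 0], 0, 0],
    [[0.29, -0.15, 0], 0, 0],
    [[0.31, -0.12, 0], 0, 0],
    [[0.32, -0.08, 0], 0, 0],
    [[0, 0, 0], 0, 0],
  ],
)

```text
clock: 3.32
tcp_pos: [0.4275, 0.0845, 0.1756]
tcp_rot: [-3.071, -0.657, -0.003]
force: [-0.3, 0.3, 0.2]
width: 0.0004
grasp_force: 0.0
```

Run:
```python
from h import *
s=snapshot('wrist');cv2.imwrite('pics/f.png',s['frame'])
o=get_obs();print(o['tcp_pos'],o['force'])
```

```text
[0.42721066 0.0843783  0.17552659] [ 0.1667903  -0.5767676  -0.23287871]
```

View pics/f.png

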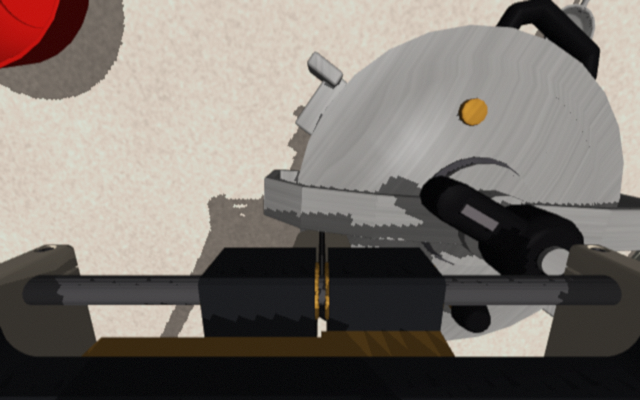

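The strap now lies level in the picture, at about 114°, so the bow is swinging. The lug and stop are at about (320,85). I'll keep pushing.

Call:
arm_command(
  motion=[
    [[0.33, -0.04, 0.02], 0, 0],
    [[0.33, -0.01, 0.02], 0, 0],
    [[0.33, 0.02, 0], 0, 0],
    [[0.32, 0.05, 0], 0, 0],
    [[0.16, 0.04, 0], 0, 0],
  ],
)

```text
clock: 4.0
tcp_pos: [0.4675, 0.1001, 0.1734]
tcp_rot: [-3.072, -0.656, 0.002]
force: [-5.1, -3.3, 0.5]
width: 0.0001
grasp_force: 1.8
```

Call:
arm_command(
  motion=[
    [[0.1, 0.03, 0], 0, 0],
    [[0.1, 0.03, 0], 0, 0],
    [[0.1, 0.03, 0], 0, 0],
    [[0.1, 0.03, 0], 0, 0],
  ],
)

```text
clock: 4.5
tcp_pos: [0.474, 0.1009, 0.1731]
tcp_rot: [-3.071, -0.656, 0.02]
force: [-25.1, -6.4, 12.7]
width: 0.0004
grasp_force: 11.7
```

Run:
```python
from h import *
s=snapshot('wrist');t=snapshot('top')
c=cv2.resize(t['frame'][190:305,255:385],(480,400),interpolation=cv2.INTER_CUBIC);c=np.clip(c*1.8,0,255).astype(np.uint8)
b=snapshot('scene')
d=cv2.resize(b['frame'][120:250,230:360],(300,300),interpolation=cv2.INTER_CUBIC)
im=np.zeros((600,800,3),np.uint8);im[:300,:480]=cv2.resize(s['frame'],(480,300));im[:300,500:]=d;im[300:,:360]=cv2.resize(c,(360,300))
cv2.imwrite('pics/g.png',im);np.savez('pics/g.npz',**s)
o=get_obs();print(o['tcp_pos'],o['force'])
```

```text
[0.47386828 0.10091157 0.17315334] [-20.76629616  -4.80177787  10.53535058]
```

View pics/g.png

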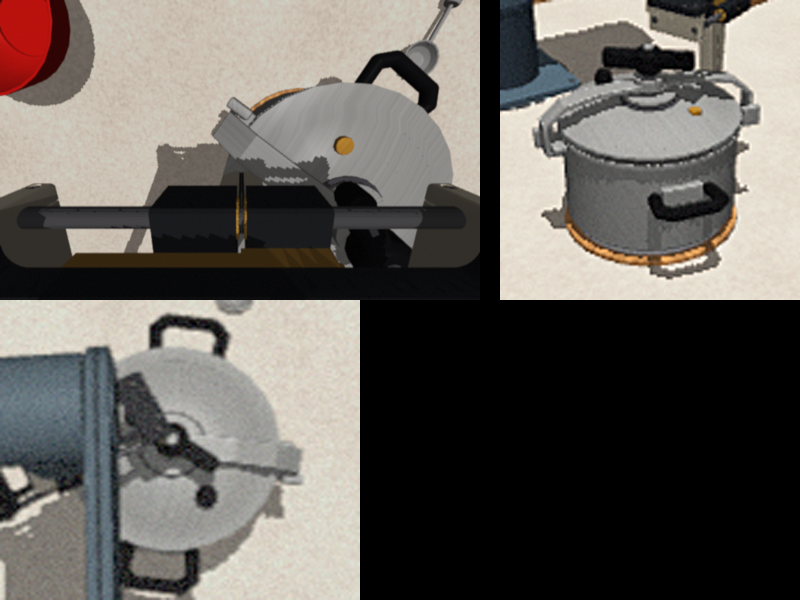

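The leg in the wrist view at about (230,130) sits against the stop tab, and the force rose sharply, so the bow looks home. I'll back off, raise the tool and check from clear of it.

Call:
arm_command(
  motion=[
    [[-0.5, -0.1, 0], 0, 0],
    [[-0.2, 0, -1], 0, 0],
    [[-1, 0.4, -1], 0, 0],
    [[-1, 0.5, -1], 0, 0],
    [[-1, 0.5, -0.9], 0, 0],
  ],
)

```text
clock: 5.28
tcp_pos: [0.395, 0.0202, 0.2927]
tcp_rot: [3.071, 0.657, 0.007]
force: [0.6, 0.4, -0.6]
width: 0.0003
grasp_force: 0.0
```

Run:
```python
from h import *
s=snapshot('wrist');np.savez('pics/i.npz',**s);cv2.imwrite('pics/i.png',s['frame'])
o=get_obs();print(o['tcp_pos'],o['force'],o['clock'])
```

```text
[0.39446684 0.01782881 0.29603903] [ 0.38842819 -0.91408095  2.22742132] 5.325
```

View pics/i.png

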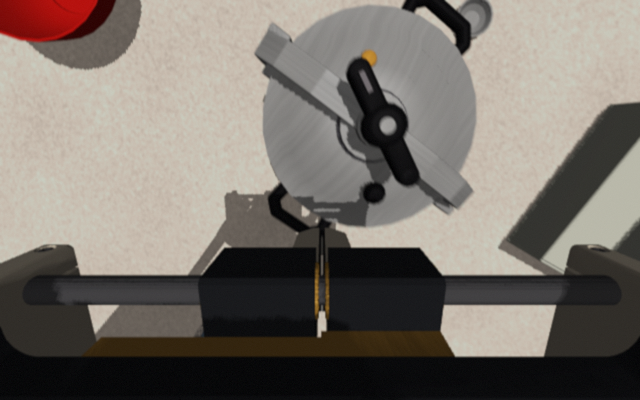

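The strap now runs from about (290,58) to (455,190), with both legs against the tabs at (280,28) and (450,208). The hub is at (388,125), the ribbed wing at (364,77), and the valve at (373,192).

Run:
```python
from h import *
s=dict(np.load('pics/i.npz'))
p={n:onz(s,u,v,z)[:2] for n,(u,v,z) in dict(hub=(388,125,.237),a1=(303,69,.188),a2=(440,177,.188),rib=(364,77,.234),w2=(410,173,.234),valve=(373,192,.192)).items()}
C=np.array([.4825,.004]);ang=lambda d:np.degrees(np.arctan2(d[1],d[0])).round(1)
for n in p: print(n,p[n].round(4),np.hypot(*(p[n]-C)).round(4),ang(p[n]-C))
print('bow',ang(p['a1']-p['a2']),'knob',ang(p['rib']-p['w2']))
P=cloud(s); m=(P[...,2]>.1835)&(P[...,2]<.197)&(np.hypot(P[...,0]-C[0],P[...,1]-C[1])<.115)&(np.hypot(P[...,0]-C[0],P[...,1]-C[1])>.05)
q=P[m][:,:2]-C; r=ang(q); k=(r>40)&(r<110);k2=(r<-80)&(r>-130)
print(k.sum(),k2.sum(),ang(q[k].mean(0)-q[k2].mean(0)),ang(q[k].mean(0)),ang(q[k2].mean(0)))
```

```text
hub [0.4818 0.0037] 0.0008 -159.9
a1 [0.4987 0.0853] 0.0829 78.7
a2 [ 0.4642 -0.0757] 0.0818 -102.9
rib [0.5055 0.0355] 0.039 53.9
w2 [ 0.4561 -0.0306] 0.0435 -127.4
valve [ 0.4243 -0.0215] 0.0635 -156.3
bow 77.9 knob 53.2Traceback (most recent call last):
  File "<stdin>", line 9, in <module>
IndexError: boolean index did not match indexed array along axis 0; size of axis is 3659 but size of corresponding boolean axis is 2
```

The bow is at 78°, which agrees with the handle axis at 78.5° and with the 25 N stop contact, so it is home. Next is the knob: I'll turn the tool and place the finger behind the plain wing, which lies at about 233.5°.

Call:
arm_command(
  motion=[
    [[0.45, 0.79, 0], -1, 0],
    [[0.38, 0.82, 0], -1, 0],
    [[0.31, 0.85, 0], -1, 0],
    [[0.23, 0.87, 0], -1, 0],
    [[0, 0, 0], -1, 0],
  ],
)

```text
clock: 5.95
tcp_pos: [0.4846, -0.0443, 0.2909]
tcp_rot: [2.855, 1.307, 0.005]
force: [0.7, 0.3, 0.7]
width: 0.0004
grasp_force: 0.0
```

Call:
arm_command(
  motion=[
    [[0, 0, 0], -1, 0],
    [[0, 0, 0], -1, 0],
    [[0, 0, 0], -1, 0],
    [[0, 0, 0], -1, 0],
    [[0, 0, 0], -1, 0],
  ],
)

```text
clock: 6.58
tcp_pos: [0.4834, -0.0431, 0.2914]
tcp_rot: [2.502, 1.895, 0.005]
force: [0.1, 0.7, -0.3]
width: 0.0005
grasp_force: 0.0
```

Call:
arm_command(
  motion=[
    [[0, 0, 0], -1, 0],
    [[0, 0, 0], -1, 0],
    [[0, 0, 0], -1, 0],
    [[0, 0, 0], -1, 0],
    [[0, 0, 0], -1, 0],
  ],
)

```text
clock: 7.2
tcp_pos: [0.4834, -0.0431, 0.2914]
tcp_rot: [2.032, 2.392, 0.004]
force: [0.4, 0.9, 0.4]
width: 0.0003
grasp_force: 0.0
```

Call:
arm_command(
  motion=[
    [[0, 0, 0], -1, 0],
    [[0, 0, 0], -1, 0],
    [[0, 0, 0], -1, 0],
    [[0, 0, 0], -1, 0],
    [[0, 0, 0], -1, 0],
  ],
)

```text
clock: 7.82
tcp_pos: [0.4834, -0.0431, 0.2914]
tcp_rot: [1.466, 2.775, 0.003]
force: [-1.2, 0.3, -0.2]
width: 0.0002
grasp_force: 0.0
```

Call:
arm_command(
  motion=[
    [[0, 0, 0], -1, 0],
    [[0, 0, 0], -1, 0],
    [[0, 0, 0], -1, 0],
    [[0, 0, 0], -1, 0],
    [[0, 0, 0], 0, 0],
  ],
)

```text
clock: 8.45
tcp_pos: [0.4831, -0.0431, 0.2914]
tcp_rot: [0.968, 2.986, 0.001]
force: [0.2, -0.1, 0.4]
width: 0.0001
grasp_force: 0.0
```

```bash
cat > st.py <<'E'
from h import *
C=np.array([.4825,.004]); o=get_obs()
R=cv2.Rodrigues(o['tcp_rot'])[0]; a=np.degrees(np.arctan2(R[1,0],R[0,0])); d=o['tcp_pos'][:2]-C
F=o['force'];M=o['torque'][2]
ang=np.degrees(np.arctan2(d[1],d[0]))
print('t',o['clock'],'tcp',o['tcp_pos'].round(4),'toolx',a.round(1),'r',np.hypot(*d).round(4),'ang',ang.round(1),'F',F.round(1),'Tz',M.round(3),'Maxis',(M+d[0]*F[1]-d[1]*F[0]).round(3),'q6',o['q'][5].round(2))
u=np.array([np.cos(np.radians(a)),np.sin(np.radians(a))]);v=np.array([u[1],-u[0]])
print('in tool axes rel. pot axis: x',(d@u*1e3).round(1),'y',(d@v*1e3).round(1),'mm; F_x',(F[:2]@u).round(1),'F_y',(F[:2]@v).round(1))
E
python3 st.py
```

```text
t 8.45 tcp [ 0.4831 -0.0431  0.2914] toolx 144.1 r 0.0471 ang -89.3 F [ 0.2 -0.1  0.4] Tz -0.005 Maxis 0.003 q6 -1.26
in tool axes rel. pot axis: x -28.1 y -37.8 mm; F_x -0.2 F_y 0.0
```

Call:
arm_command(
  motion=[
    [[0, 0, 0.9], 0, 0],
    [[0, 0, 0.9], 0, 0],
    [[0, 0, 0.9], 0, 0],
    [[0.2, -0.07, 0], 0, 0],
    [[0.15, 0, 0], 0, 0],
  ],
)

```text
clock: 9.07
tcp_pos: [0.4727, -0.0388, 0.211]
tcp_rot: [0.969, 2.987, 0.0]
force: [-0.1, 0.3, -0.0]
width: 0.0007
grasp_force: 0.0
```

```bash
python3 st.py
```

```text
t 9.075 tcp [ 0.4727 -0.0388  0.211 ] toolx 144.1 r 0.0439 ang -102.9 F [-0.1  0.3 -0. ] Tz 0.003 Maxis -0.004 q6 -1.26
in tool axes rel. pot axis: x -17.2 y -40.4 mm; F_x 0.3 F_y 0.2
```

Call:
arm_command(
  motion=[
    [[0.12, -0.043, 0], 1, 0],
    [[0.12, -0.043, 0], 1, 0],
    [[0.12, -0.043, 0], 1, 0],
    [[0.12, -0.043, 0], 1, 0],
    [[0.12, -0.043, 0], 1, 0],
  ],
)

```text
clock: 9.7
tcp_pos: [0.4562, -0.0313, 0.2116]
tcp_rot: [1.594, 2.702, -0.001]
force: [0.3, -4.0, -2.1]
width: 0.0003
grasp_force: 1.4
```

```bash
python3 st.py
```

```text
t 9.7 tcp [ 0.4562 -0.0313  0.2116] toolx 118.9 r 0.044 ang -126.7 F [ 0.3 -4.  -2.1] Tz 0.023 Maxis 0.14 q6 -0.82
in tool axes rel. pot axis: x -18.2 y -40.1 mm; F_x -3.6 F_y -1.6
```

Call:
arm_command(
  motion=[
    [[0.12, -0.043, 0], 1, 0],
    [[0.12, -0.043, 0], 1, 0],
    [[0.12, -0.043, 0], 1, 0],
    [[0.12, -0.043, 0], 1, 0],
    [[0.12, -0.043, 0], 1, 0],
  ],
)

```text
clock: 10.32
tcp_pos: [0.4436, -0.0164, 0.2114]
tcp_rot: [2.142, 2.294, -0.001]
force: [-1.7, -2.5, -0.5]
width: 0.0004
grasp_force: 1.4
```

```bash
python3 st.py
```

```text
t 10.325 tcp [ 0.4436 -0.0164  0.2114] toolx 93.9 r 0.044 ang -152.4 F [-1.7 -2.5 -0.5] Tz 0.012 Maxis 0.077 q6 -0.36
in tool axes rel. pot axis: x -17.7 y -40.2 mm; F_x -2.4 F_y -1.8
```

Call:
arm_command(
  motion=[
    [[0.12, -0.043, 0], 1, 0],
    [[0.12, -0.043, 0], 1, 0],
    [[0.12, -0.043, 0], 1, 0],
    [[0.12, -0.043, 0], 1, 0],
    [[0.12, -0.043, 0], 1, 0],
  ],
)

```text
clock: 10.95
tcp_pos: [0.4384, 0.0024, 0.2111]
tcp_rot: [2.589, 1.777, -0.001]
force: [-3.3, -2.4, -0.9]
width: 0.0006
grasp_force: 1.6
```

```bash
python3 st.py
```

```text
t 10.95 tcp [0.4384 0.0024 0.2111] toolx 68.9 r 0.0441 ang -177.9 F [-3.3 -2.4 -0.9] Tz -0.01 Maxis 0.091 q6 0.12
in tool axes rel. pot axis: x -17.3 y -40.5 mm; F_x -3.4 F_y -2.2
```

Call:
arm_command(
  motion=[
    [[0.12, -0.043, 0], 1, 0],
    [[0.12, -0.043, 0], 1, 0],
    [[0.12, -0.043, 0], 1, 0],
    [[0.12, -0.043, 0], 1, 0],
    [[0.12, -0.043, 0], 1, 0],
  ],
)

```text
clock: 11.58
tcp_pos: [0.4416, 0.0213, 0.2108]
tcp_rot: [2.913, 1.175, -0.002]
force: [-4.1, -2.5, -1.3]
width: 0.0003
grasp_force: 2.0
```

```bash
python3 st.py
```

```text
t 11.575 tcp [0.4416 0.0213 0.2108] toolx 43.9 r 0.0444 ang 157.1 F [-4.1 -2.5 -1.3] Tz -0.016 Maxis 0.158 q6 0.6
in tool axes rel. pot axis: x -17.5 y -40.8 mm; F_x -4.7 F_y -1.0
```

Call:
arm_command(
  motion=[
    [[0.12, -0.043, 0], 1, 0],
    [[0.12, -0.043, 0], 1, 0],
    [[0.12, -0.043, 0], 1, 0],
  ],
)

```text
clock: 11.95
tcp_pos: [0.4472, 0.0313, 0.2106]
tcp_rot: [-3.042, -0.784, 0.003]
force: [-3.6, -1.0, -2.8]
width: 0.0004
grasp_force: 2.1
```

```bash
python3 st.py
```

```text
t 11.95 tcp [0.4472 0.0313 0.2106] toolx 28.9 r 0.0446 ang 142.3 F [-3.6 -1.  -2.8] Tz -0.038 Maxis 0.097 q6 0.89
in tool axes rel. pot axis: x -17.7 y -41.0 mm; F_x -3.7 F_y -0.9
```

Call:
arm_command(
  motion=[
    [[0.12, -0.043, 0], 1, 0],
    [[0.12, -0.043, 0], 1, 0],
    [[0.12, -0.043, 0], 1, 0],
  ],
)

```text
clock: 12.32
tcp_pos: [0.4553, 0.0395, 0.2104]
tcp_rot: [-3.118, -0.381, 0.004]
force: [-4.2, -0.1, -2.8]
width: 0.0005
grasp_force: 2.1
```

```bash
python3 st.py
```

```text
t 12.325 tcp [0.4553 0.0395 0.2104] toolx 13.9 r 0.0447 ang 127.5 F [-4.2 -0.1 -2.8] Tz -0.072 Maxis 0.081 q6 1.17
in tool axes rel. pot axis: x -17.9 y -41.0 mm; F_x -4.1 F_y -0.9
```

Call:
arm_command(
  motion=[
    [[0.12, -0.043, 0], 1, 0],
    [[0.12, -0.043, 0], 1, 0],
    [[0.12, -0.043, 0], 1, 0],
    [[0.12, -0.043, 0], 1, 0],
  ],
)

```text
clock: 12.82
tcp_pos: [0.4688, 0.0465, 0.2102]
tcp_rot: [-3.136, 0.167, 0.004]
force: [-4.1, 1.1, -3.1]
width: 0.0005
grasp_force: 2.2
```

```bash
python3 st.py
```

```text
t 12.825 tcp [0.4688 0.0465 0.2102] toolx -6.1 r 0.0447 ang 107.8 F [-4.1  1.1 -3.1] Tz -0.035 Maxis 0.125 q6 1.54
in tool axes rel. pot axis: x -18.1 y -40.9 mm; F_x -4.2 F_y -0.7
```

Call:
arm_command(
  motion=[
    [[0.12, -0.043, 0], 1, 0],
    [[0.12, -0.043, 0], 1, 0],
    [[0.12, -0.043, 0], 1, 0],
    [[0.12, -0.043, 0], 1, 0],
  ],
)

```text
clock: 13.32
tcp_pos: [0.4841, 0.0485, 0.2103]
tcp_rot: [-3.06, 0.709, 0.004]
force: [-3.9, 2.5, -3.1]
width: 0.0004
grasp_force: 2.2
```

```bash
python3 st.py
```

```text
t 13.325 tcp [0.4841 0.0485 0.2103] toolx -26.1 r 0.0446 ang 87.9 F [-3.9  2.5 -3.1] Tz -0.086 Maxis 0.093 q6 1.89
in tool axes rel. pot axis: x -18.1 y -40.7 mm; F_x -4.6 F_y -0.5
```

Call:
arm_command(
  motion=[
    [[0.12, -0.043, 0], 1, 0],
    [[0.12, -0.043, 0], 1, 0],
    [[0.12, -0.043, 0], 1, 0],
    [[0.12, -0.043, 0], 1, 0],
  ],
)

```text
clock: 13.82
tcp_pos: [0.4992, 0.0451, 0.2104]
tcp_rot: [-2.89, 1.229, 0.004]
force: [-2.7, 2.4, -2.8]
width: 0.0003
grasp_force: 2.2
```

```bash
python3 st.py
```

```text
t 13.825 tcp [0.4992 0.0451 0.2104] toolx -46.1 r 0.0444 ang 67.9 F [-2.7  2.4 -2.8] Tz -0.057 Maxis 0.093 q6 2.24
in tool axes rel. pot axis: x -18.0 y -40.5 mm; F_x -3.6 F_y 0.3
```

Call:
arm_command(
  motion=[
    [[0.12, -0.043, 0], 1, 0],
    [[0.12, -0.043, 0], 1, 0],
    [[0.12, -0.043, 0], 1, 0],
    [[0.12, -0.043, 0], 1, 0],
  ],
)

```text
clock: 14.32
tcp_pos: [0.5114, 0.0374, 0.2102]
tcp_rot: [-2.633, 1.712, 0.007]
force: [-3.3, 4.8, -3.5]
width: 0.0007
grasp_force: 3.4
```

```bash
python3 st.py
```

```text
t 14.325 tcp [0.5114 0.0374 0.2102] toolx -66.1 r 0.0442 ang 49.2 F [-3.3  4.8 -3.5] Tz -0.078 Maxis 0.171 q6 2.58
in tool axes rel. pot axis: x -18.9 y -40.0 mm; F_x -5.7 F_y 1.1
```

Call:
arm_command(
  motion=[
    [[0.12, -0.043, 0], 1, 0],
    [[0.12, -0.043, 0], 1, 0],
    [[0.12, -0.043, 0], 1, 0],
    [[0.12, -0.043, 0], 1, 0],
  ],
)

```text
clock: 14.82
tcp_pos: [0.5207, 0.0257, 0.21]
tcp_rot: [-2.295, 2.143, 0.007]
force: [-2.6, 7.0, -5.7]
width: 0.0006
grasp_force: 3.5
```

```bash
python3 st.py
```

```text
t 14.825 tcp [0.5207 0.0257 0.21  ] toolx -86.1 r 0.0439 ang 29.5 F [-2.6  7.  -5.7] Tz -0.054 Maxis 0.267 q6 2.9
in tool axes rel. pot axis: x -19.0 y -39.6 mm; F_x -7.1 F_y 2.1
```

The torque rose from about 0.09 Nm with the wing at 44°, through 0.17 at 24°, to 0.27 at 4°, so touch is at about 28°. The goal is this wing at about -152°. Joint 6 is near its limit, so I'll back off, turn the tool half a turn in place and push with its other face.

Call:
arm_command(
  motion=[
    [[-0.5, 0, 0], 0, 0],
    [[0, 0, 0], -1, 0],
    [[0, 0, 0], -1, 0],
    [[0, 0, 0], -1, 0],
    [[0, 0, 0], -1, 0],
  ],
)

```text
clock: 15.45
tcp_pos: [0.5218, 0.0388, 0.2116]
tcp_rot: [-2.639, 1.702, -0.005]
force: [0.2, -0.3, 0.3]
width: 0.0004
grasp_force: 0.0
```

```bash
python3 st.py
```

```text
t 15.45 tcp [0.5218 0.0388 0.2116] toolx -65.6 r 0.0525 ang 41.5 F [ 0.2 -0.3  0.3] Tz 0.035 Maxis 0.015 q6 2.58
in tool axes rel. pot axis: x -15.5 y -50.2 mm; F_x 0.4 F_y -0.1
```

Call:
arm_command(
  motion=[
    [[0, 0, 0], -1, 0],
    [[0, 0, 0], -1, 0],
    [[0, 0, 0], -1, 0],
    [[0, 0, 0], -1, 0],
    [[0, 0, 0], -1, 0],
  ],
)

```text
clock: 16.08
tcp_pos: [0.5218, 0.0388, 0.2116]
tcp_rot: [-2.946, 1.09, -0.005]
force: [0.3, 0.1, 1.0]
width: 0.0003
grasp_force: 0.0
```

Call:
arm_command(
  motion=[
    [[0, 0, 0], -1, 0],
    [[0, 0, 0], -1, 0],
    [[0, 0, 0], -1, 0],
    [[0, 0, 0], -1, 0],
    [[0, 0, 0], -1, 0],
  ],
)

```text
clock: 16.7
tcp_pos: [0.5218, 0.0388, 0.2116]
tcp_rot: [3.112, -0.427, 0.005]
force: [-0.1, -0.7, -0.3]
width: 0.0007
grasp_force: 0.0
```

Call:
arm_command(
  motion=[
    [[0, 0, 0], -1, 0],
    [[0, 0, 0], -1, 0],
    [[0, 0, 0], -1, 0],
    [[0, 0, 0], -1, 0],
    [[0, 0, 0], -1, 0],
  ],
)

```text
clock: 17.32
tcp_pos: [0.5218, 0.0388, 0.2116]
tcp_rot: [3.13, 0.257, 0.005]
force: [0.4, -0.1, -0.2]
width: 0.0002
grasp_force: 0.0
```

Call:
arm_command(
  motion=[
    [[0, 0, 0], -1, 0],
    [[0, 0, 0], -1, 0],
    [[0, 0, 0], -1, 0],
    [[0, 0, 0], -1, 0],
    [[0, 0, 0], -1, 0],
  ],
)

```text
clock: 17.95
tcp_pos: [0.5218, 0.0388, 0.2116]
tcp_rot: [3.0, 0.928, 0.005]
force: [0.2, -0.7, 0.7]
width: 0.0007
grasp_force: 0.0
```

Call:
arm_command(
  motion=[
    [[0, 0, 0], -1, 0],
    [[0, 0, 0], -1, 0],
    [[0, 0, 0], -1, 0],
    [[0, 0, 0], -1, 0],
    [[0, 0, 0], -1, 0],
  ],
)

```text
clock: 18.58
tcp_pos: [0.5218, 0.0388, 0.2116]
tcp_rot: [2.727, 1.555, 0.004]
force: [0.1, 0.0, -0.6]
width: 0.0001
grasp_force: 0.0
```

Call:
arm_command(
  motion=[
    [[0, 0, 0], -1, 0],
    [[0, 0, 0], -1, 0],
    [[0, 0, 0], -1, 0],
    [[0, 0, 0], -1, 0],
    [[0, 0, 0], -1, 0],
  ],
)

```text
clock: 19.2
tcp_pos: [0.5218, 0.0388, 0.2116]
tcp_rot: [2.326, 2.108, 0.003]
force: [-0.3, -0.2, -0.9]
width: 0.0004
grasp_force: 0.0
```

Call:
arm_command(
  motion=[
    [[0, 0, 0], -1, 0],
    [[0, 0, 0], -1, 0],
    [[0, 0, 0], 0, 0],
  ],
)

```text
clock: 19.58
tcp_pos: [0.5217, 0.0387, 0.2113]
tcp_rot: [2.138, 2.299, 0.002]
force: [0.3, 0.5, -0.6]
width: 0.0001
grasp_force: 0.0
```

```bash
python3 st.py
python3 - <<'E'
from h import *
t=snapshot('top');c=cv2.resize(t['frame'][190:305,255:385],None,fx=4,fy=4,interpolation=cv2.INTER_CUBIC)
w=snapshot('wrist');np.savez('pics/w.npz',**w)
im=np.zeros((460,800,3),np.uint8);im[:,:390]=np.clip(c[:,:390]*1.8,0,255);im[:256,390:]=cv2.resize(w['frame'],(410,256));cv2.imwrite('pics/j.png',im)
E
```

```text
t 19.575 tcp [0.5217 0.0387 0.2113] toolx 94.2 r 0.0523 ang 41.5 F [ 0.3  0.5 -0.6] Tz -0.017 Maxis -0.006 q6 -0.21
in tool axes rel. pot axis: x 31.8 y 41.6 mm; F_x 0.5 F_y 0.3
```

View pics/j.png

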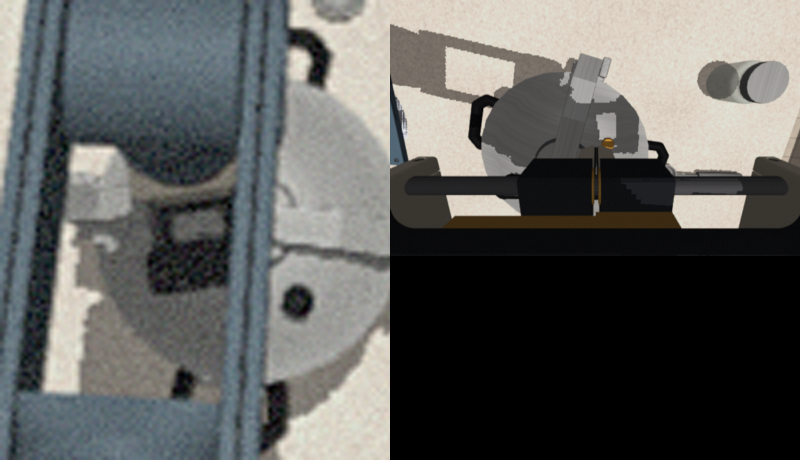

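The view from above is blocked. The wrist view still shows the leg against the stop tab, at about (605,68). I'll make contact with the -x face and go on turning.

Call:
arm_command(
  motion=[
    [[-0.45, 0, 0], 0, 0],
    [[-0.121, 0.046, 0], 1, 0],
    [[-0.121, 0.046, 0], 1, 0],
    [[-0.121, 0.046, 0], 1, 0],
  ],
)

```text
clock: 20.18
tcp_pos: [0.5261, 0.0149, 0.2102]
tcp_rot: [-2.424, -1.995, -0.004]
force: [-0.4, 7.2, 1.8]
width: 0.0004
grasp_force: 3.5
```

```bash
python3 st.py
```

```text
t 20.175 tcp [0.5261 0.0149 0.2102] toolx 78.9 r 0.0449 ang 14.1 F [-0.4  7.2  1.8] Tz -0.053 Maxis 0.263 q6 0.01
in tool axes rel. pot axis: x 19.1 y 40.7 mm; F_x 6.9 F_y -1.7
```

Call:
arm_command(
  motion=[
    [[-0.121, 0.046, 0], 1, 0],
    [[-0.121, 0.046, 0], 1, 0],
    [[-0.121, 0.046, 0], 1, 0],
    [[-0.121, 0.046, 0], 1, 0],
  ],
)

```text
clock: 20.68
tcp_pos: [0.527, -0.0005, 0.21]
tcp_rot: [-2.733, -1.544, -0.004]
force: [2.0, 6.0, -0.6]
width: 0.0002
grasp_force: 3.5
```

```bash
python3 st.py
```

```text
t 20.675 tcp [ 5.27e-01 -5.00e-04  2.10e-01] toolx 58.9 r 0.0447 ang -5.7 F [ 2.   6.  -0.6] Tz 0.002 Maxis 0.279 q6 0.33
in tool axes rel. pot axis: x 19.1 y 40.4 mm; F_x 6.2 F_y -1.4
```

Call:
arm_command(
  motion=[
    [[-0.121, 0.046, 0], 1, 0],
    [[-0.121, 0.046, 0], 1, 0],
    [[-0.121, 0.046, 0], 1, 0],
    [[-0.121, 0.046, 0], 1, 0],
  ],
)

```text
clock: 21.18
tcp_pos: [0.5226, -0.0153, 0.2098]
tcp_rot: [-2.96, -1.045, -0.004]
force: [3.6, 6.9, -2.0]
width: 0.0
grasp_force: 3.5
```

```bash
python3 st.py
```

```text
t 21.175 tcp [ 0.5226 -0.0153  0.2098] toolx 38.9 r 0.0445 ang -25.6 F [ 3.6  6.9 -2. ] Tz 0.047 Maxis 0.393 q6 0.65
in tool axes rel. pot axis: x 19.1 y 40.2 mm; F_x 7.1 F_y -3.1
```

Call:
arm_command(
  motion=[
    [[-0.121, 0.046, 0], 1, 0],
    [[-0.121, 0.046, 0], 1, 0],
    [[-0.121, 0.046, 0], 1, 0],
    [[-0.121, 0.046, 0], 1, 0],
  ],
)

```text
clock: 21.68
tcp_pos: [0.5137, -0.0277, 0.2096]
tcp_rot: [-3.096, -0.515, -0.005]
force: [3.9, 6.0, -4.4]
width: 0.0007
grasp_force: 3.6
```

```bash
python3 st.py
```

```text
t 21.675 tcp [ 0.5137 -0.0277  0.2096] toolx 18.9 r 0.0445 ang -45.5 F [ 3.9  6.  -4.4] Tz -0.07 Maxis 0.24 q6 0.97
in tool axes rel. pot axis: x 19.2 y 40.1 mm; F_x 5.6 F_y -4.4
```

Call:
arm_command(
  motion=[
    [[-0.121, 0.046, 0], 1, 0],
    [[-0.121, 0.046, 0], 1, 0],
    [[-0.121, 0.046, 0], 1, 0],
    [[-0.121, 0.046, 0], 1, 0],
  ],
)

```text
clock: 22.18
tcp_pos: [0.5015, -0.0368, 0.2099]
tcp_rot: [-3.14, 0.031, -0.007]
force: [7.0, 2.9, -5.2]
width: 0.0003
grasp_force: 3.8
```

```bash
python3 st.py
```

```text
t 22.175 tcp [ 0.5015 -0.0368  0.2099] toolx -1.1 r 0.045 ang -65.0 F [ 7.   2.9 -5.2] Tz -0.029 Maxis 0.309 q6 1.29
in tool axes rel. pot axis: x 19.8 y 40.4 mm; F_x 6.9 F_y -3.0
```

Call:
arm_command(
  motion=[
    [[-0.121, 0.046, 0], 1, 0],
    [[-0.121, 0.046, 0], 1, 0],
    [[-0.121, 0.046, 0], 1, 0],
    [[-0.121, 0.046, 0], 1, 0],
  ],
)

```text
clock: 22.68
tcp_pos: [0.487, -0.0413, 0.2101]
tcp_rot: [-3.088, 0.576, -0.009]
force: [9.9, 0.2, -6.7]
width: 0.0006
grasp_force: 4.1
```

```bash
python3 st.py
```

```text
t 22.675 tcp [ 0.487  -0.0413  0.2101] toolx -21.1 r 0.0455 ang -84.4 F [ 9.9  0.2 -6.7] Tz 0.017 Maxis 0.466 q6 1.62
in tool axes rel. pot axis: x 20.5 y 40.6 mm; F_x 9.2 F_y -3.8
```

The torque stayed flat at about 0.27 Nm from 4° to -91° and is only now rising, so the first rise may have been stiff thread and not touch. I'll do the hold test.

Call:
arm_command(
  motion=[
    [[0, 0, 0], 0, 0],
    [[0, 0, 0], 0, 0],
  ],
)

```text
clock: 22.92
tcp_pos: [0.486, -0.0413, 0.2102]
tcp_rot: [-3.089, 0.572, -0.006]
force: [4.4, 0.3, -3.5]
width: 0.0004
grasp_force: 2.4
```

```bash
python3 st.py
```

```text
t 22.925 tcp [ 0.486  -0.0413  0.2102] toolx -21.0 r 0.0454 ang -85.6 F [ 4.4  0.3 -3.5] Tz 0.04 Maxis 0.239 q6 1.62
in tool axes rel. pot axis: x 19.5 y 41.0 mm; F_x 4.0 F_y -1.9
```

Call:
arm_command(
  motion=[
    [[0, 0, 0], 0, 0],
    [[0, 0, 0], 0, 0],
  ],
)

```text
clock: 23.18
tcp_pos: [0.486, -0.0412, 0.2101]
tcp_rot: [-3.089, 0.571, -0.005]
force: [4.2, 0.2, -3.3]
width: 0.0006
grasp_force: 2.3
```

```bash
python3 st.py
```

```text
t 23.175 tcp [ 0.486  -0.0412  0.2101] toolx -21.0 r 0.0454 ang -85.6 F [ 4.2  0.2 -3.3] Tz 0.008 Maxis 0.198 q6 1.62
in tool axes rel. pot axis: x 19.4 y 41.0 mm; F_x 3.9 F_y -1.6
```

The force held is about 4.2 N, which means pressing, while the earlier plateau would have left less than 3 N. The latest possible touch is 5.9 rad after the start, at -104°. So touch was at about -93°, where the torque stepped up. I'll go on and check that the torque climbs evenly from here.

Call:
arm_command(
  motion=[
    [[-0.121, 0.046, 0], 1, 0],
    [[-0.121, 0.046, 0], 1, 0],
    [[-0.121, 0.046, 0], 1, 0],
    [[-0.121, 0.046, 0], 1, 0],
  ],
)

```text
clock: 23.68
tcp_pos: [0.4715, -0.0405, 0.2101]
tcp_rot: [2.94, -1.103, 0.01]
force: [8.2, -4.0, -6.6]
width: 0.0004
grasp_force: 4.5
```

```bash
python3 st.py
```

```text
t 23.675 tcp [ 0.4715 -0.0405  0.2101] toolx -41.1 r 0.0458 ang -103.8 F [ 8.2 -4.  -6.6] Tz -0.014 Maxis 0.394 q6 1.97
in tool axes rel. pot axis: x 21.0 y 40.7 mm; F_x 8.8 F_y -2.4
```

Call:
arm_command(
  motion=[
    [[-0.121, 0.046, 0], 1, 0],
    [[-0.121, 0.046, 0], 1, 0],
    [[-0.121, 0.046, 0], 1, 0],
    [[-0.121, 0.046, 0], 1, 0],
  ],
)

```text
clock: 24.18
tcp_pos: [0.457, -0.0343, 0.2099]
tcp_rot: [2.703, -1.596, 0.008]
force: [4.6, -8.8, -8.3]
width: 0.0006
grasp_force: 4.9
```

```bash
python3 st.py
```

```text
t 24.175 tcp [ 0.457  -0.0343  0.2099] toolx -61.1 r 0.0461 ang -123.7 F [ 4.6 -8.8 -8.3] Tz 0.059 Maxis 0.462 q6 2.32
in tool axes rel. pot axis: x 21.2 y 40.9 mm; F_x 10.0 F_y 0.2
```

Call:
arm_command(
  motion=[
    [[0, 0, 0], 0, 0],
    [[0, 0, 0], 0, 0],
    [[0, 0, 0], 0, 0],
  ],
)

```text
clock: 24.55
tcp_pos: [0.4561, -0.0334, 0.2098]
tcp_rot: [2.706, -1.593, 0.004]
force: [2.9, -5.4, -4.9]
width: 0.0004
grasp_force: 2.9
```

```bash
python3 st.py
```

```text
t 24.55 tcp [ 0.4561 -0.0334  0.2098] toolx -61.0 r 0.0458 ang -125.2 F [ 2.9 -5.4 -4.9] Tz 0.031 Maxis 0.282 q6 2.32
in tool axes rel. pot axis: x 19.9 y 41.3 mm; F_x 6.1 F_y 0.1
```

The force data leaves two candidate touch angles, 28° and about -93°. Depth can tell them apart, so I'll compare the height of the foot's ring above the lid at the start (i), at 4° (w) and now.

Run:
```python
from h import *
s=snapshot('wrist');np.savez('pics/n.npz',**s);cv2.imwrite('pics/n.png',s['frame'])
C=np.array([.4825,.004])
for n in 'd','i','w','n':
    s=dict(np.load(f'pics/{n}.npz'));P=cloud(s);r=np.hypot(P[...,0]-C[0],P[...,1]-C[1]);z=P[...,2]*1e3
    print(n)
    for a,b in((22,26),(26,29),(29,32),(36,40),(40,45),(45,50)):
        m=(r*1e3>a)&(r*1e3<b)&(z>160)&(z<186)
        v=z[m]; h,_=np.histogram(v,np.arange(160,187,1)); print(a,b,m.sum(),'med',np.median(v).round(2) if len(v) else None,h)
```

```text
d
22 26 251 med 180.46 [  0   0   0   0   0   0   0   0   0   0   0   0   0   0   0   0   0   0
  11  56 124  55   5   0   0   0]
26 29 290 med 180.42 [  0   0   0   0   0   0   0   0   0   0   0   0   0   0   0   0   0   0
   3  83 139  59   6   0   0   0]
29 32 350 med 180.44 [  0   0   0   0   0   0   0   0   0   0   0   0   0   0   0   0   0   1
   3  90 187  62   7   0   0   0]
36 40 658 med 170.85 [  0   0   0   0   0   0   0   0   6  82 294 233  41   2   0   0   0   0
   0   0   0   0   0   0   0   0]
40 45 925 med 170.35 [  0   0   0   0   0   0   0   0  33 277 440 152  23   0   0   0   0   0
   0   0   0   0   0   0   0   0]
45 50 1077 med 169.73 [  0   0   0   0   0   0   0  10 177 500 340  48   2   0   0   0   0   0
   0   0   0   0   0   0   0   0]
i
22 26 199 med 180.5 [  0   0   0   0   0   0   0   0   0   0   0   0   0   0   0   0   0   0
   3  40 109  46   1   0   0   0]
26 29 217 med 180.4 [  0   0   0   0   0   0   0   0   0   0   0   0   0   0   0   0   0   0
   8  56 109  40   4   0   0   0]
29 32 298 med 180.47 [  0   0   0   0   0   0   0   0   0   0   0   0   0
[... 1198 characters left out ...]
  0   0   4  75 171  29   3
   0   0   0   0   0   0   0   0]
26 29 245 med 175.3 [  0   0   0   0   0   0   0   0   0   0   0   0   0   8  76 129  32   0
   0   0   0   0   0   0   0   0]
29 32 348 med 174.99 [  0   0   0   0   0   0   0   0   1  13  19   9  17  15 101 141  31   1
   0   0   0   0   0   0   0   0]
36 40 497 med 168.67 [  0   0   0   0   0   0   4  76 264 140  13   0   0   0   0   0   0   0
   0   0   0   0   0   0   0   0]
40 45 783 med 168.23 [  0   0   0   0   0   0  30 251 401  96   5   0   0   0   0   0   0   0
   0   0   0   0   0   0   0   0]
45 50 938 med 167.51 [  0   0   0   0   1  14 176 536 197  14   0   0   0   0   0   0   0   0
   0   0   0   0   0   0   0   0]
```

Depth settles it. The lid itself has been pressed down 2.25 mm (170.9 to 168.7 mm), and the foot-to-lid height was already at its contact value at 4°. So the first rise was the real touch, at a wing angle of about 15–28°, and the knob is now about 170° past it. I'll back off, lift clear, and measure the knob's angle and the bow.

Call:
arm_command(
  motion=[
    [[0.6, 0, 0], 0, 0],
    [[0, 0, -1], 0, 0],
    [[0, 0, -1], 0, 0],
    [[0, 0, -1], 0, 0],
    [[0.5, 0, -1], 0, 0],
  ],
)

```text
clock: 25.22
tcp_pos: [0.4715, -0.0606, 0.3313]
tcp_rot: [-2.708, 1.592, -0.001]
force: [0.1, -0.4, 0.7]
width: 0.0002
grasp_force: 0.0
```

Call:
arm_command(
  motion=[
    [[-1, 0, 0], 0, 0],
    [[-1, 0, 0], 0, 0],
    [[-1, 0, 0], 0, 0],
    [[-1, 0, 0], 0, 0],
    [[-1, 0, 0], 0, 0],
  ],
)

```text
clock: 25.85
tcp_pos: [0.3986, 0.071, 0.3303]
tcp_rot: [-2.707, 1.593, -0.001]
force: [-0.4, 0.1, -0.5]
width: 0.0008
grasp_force: 0.0
```

```bash
python3 st.py
python3 - <<'E'
from h import *
s=snapshot('wrist');np.savez('pics/k.npz',**s);cv2.imwrite('pics/k.png',s['frame'])
C=np.array([.4825,.004]);ax=lambda q:np.degrees(.5*np.arctan2(2*np.mean(q[:,0]*q[:,1]),np.mean(q[:,0]**2-q[:,1]**2)))
for n in 'i','k':
    P=cloud(dict(np.load(f'pics/{n}.npz')));q=P[...,:2]-C;r=np.hypot(q[...,0],q[...,1]);z=P[...,2]
    kn=(z>.212)&(z<.245)&(r<.06);bw=(z>.184)&(z<.193)&(r>.05)&(r<.1)
    f=(r>.022)&(r<.032)&(z>.16)&(z<.186);l=(r>.036)&(r<.04)&(z>.16)&(z<.186)
    print(n,kn.sum(),'knob',ax(q[kn]-q[kn].mean(0)).round(1),'bow',ax(q[bw]-q[bw].mean(0)).round(1),'foot',np.median(z[f]),'lid',np.median(z[l]),'strap',np.median(z[bw]))
E
```

```text
t 25.85 tcp [0.3986 0.071  0.3303] toolx -61.0 r 0.1074 ang 141.4 F [-0.4  0.1 -0.5] Tz -0.018 Maxis -0.007 q6 2.53
in tool axes rel. pot axis: x -99.4 y 40.8 mm; F_x -0.3 F_y 0.2
i 4093 knob 52.7 bow 75.7 foot 0.18045483400169304 lid 0.1708766572453095 strap 0.19013871369574586
k 2970 knob 32.6 bow 76.7 foot 0.17515467133822382 lid 0.16859162236753827 strap 0.18951829084470165
```

View pics/k.png

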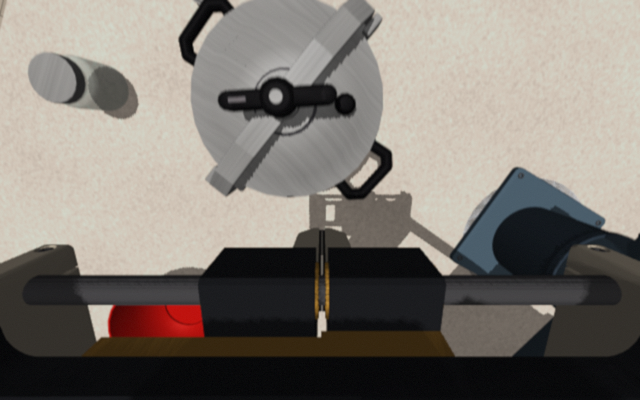

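The picture shows the bow across the lid with its leg against the tab at (375,22), and the knob with its rib at (235,99). The knob has turned 380° in all. The foot sank 5.28 mm and met the lid after 3.02 mm, at about 210–217°, so it is now about 165–170° past touch, well inside the tolerance. The robot is clear of everything, so I'm handing in.

```bash
python3 -c "
from bench import close_job
print(close_job())"
```

```text
the job is handed in; nothing more can be done
None
```

The job is handed in with the bow home against its stops and the knob tightened about 165–170° past touch by depth measurement (half a turn is 180°, and the tolerance about 45°); the arm was clear of everything at 25.9 s.

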